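# Close up the vial sampler

## Task

The loaded vial sampler has been left open. With the fingertips only, first push its drawer fully home, and only then push the raised lid down until it is fully shut; do both gently, without banging or forcing them, and take the fingers away. Do not touch the vials in the drawer, and leave the things standing around the sampler where they are.

Things in the scene. Friction and masses are not known exactly. Their poses are not given: they have to be found in the camera images.
- sampler: White bench instrument, fixed. Origin on the bench (z = 0) under the centre of its drawer bay; x points from its front to its back (away from the robot, the way the drawer goes in), y to its left, z up; turned up to 0.4 rad. Bay: x -90 to 90 mm, y -115 to 115 mm, walls 90 mm high, open in front and above. A box of electronics, also 90 mm high, adjoins it on the right (y -205 to -115 mm).
- drawer (a joint): How far the drawer stands out of the bay, m: 0 = fully home (a firm stop), starts at 0.05 to 0.10, at most 0.12. It slides straight along the sampler's own -x with about 2.5 N of friction and stays where it is left.
- drawer_face (a point): Centre of the pushing area on the outer face of the white drawer front, 40 mm above the bench; axes as the sampler's, the face looks to -x. The front is a plain upright panel without handle, 205 mm wide (along y), 12 mm thick, from 10 to 86 mm above the bench. With the drawer home this point lies at x = -103 mm of the sampler.
- lid (a joint): Angle of the lid above its shut position, rad: 0 = shut (a firm stop), starts at 0.85 to 1.15, at most 1.3. The hinge is stiff (0.45 N m of friction) so the lid stays at any angle; pushing near its free edge takes about 2 to 4 N.
- lid_hinge (a point): Middle of the lid's hinge line, at the top rear edge of the bay (x = 90 mm, height 90 mm); the hinge line runs along the sampler's y; axes as the sampler's.
- lid_edge (a point): Middle of the lid's free edge on its outer face: x = -203, z = +10 mm from the hinge in the lid's turning frame (x along the lid from free edge to hinge, z out of the outer face, up when shut). Plain white plate 203 long, 226 wide, 8 mm thick; an apron 6 mm thick along the free edge reaches 32 mm below the outer face and, shut, covers the top of the drawer front. Shut, the outer face is at 100 mm.
- vials: Fifteen capped glass vials, 23 mm thick, seated upright in the drawer behind its front, tops 71 mm above the bench: not to be touched. Origin in the middle of the drawer at their foot, 22 mm above the bench.
- wash_bottle_mid (a point): Loose white plastic wash bottle, 60 mm thick, 185 mm tall with its spout; point on its axis 70 mm above its foot. Bystander.
- beaker_mid (a point): Loose glass beaker, 68 mm thick, 90 mm tall; point on its axis half-way up. Bystander.
- reagent_mid (a point): Loose amber jar with a white cap, 48 mm thick, 85 mm tall; point on its axis half-way up. Bystander.

How it is judged (in metres and radians):
On the way, in this order (a step that is already met when the one before it is completed fails the run):
1. the drawer is fully home while the lid is still up (value of joint drawer below 0.003 m and value of joint lid above 0.5 rad), for 0.2 s.
2. the lid is shut over the closed drawer (value of joint lid below 0.03 rad and value of joint drawer below 0.003 m), for 0.2 s.
At the end, for the whole second after the job is handed in: The drawer is home to within 3 mm and the lid shut to within 0.03 rad (6 mm at its edge), both at rest (all of step 2 and velocity of joint lid below 0.05 rad/s and velocity of joint drawer below 0.01 m/s); the robot touches nothing.
It fails at once if the lid is pushed down before the drawer is home (value of joint lid below 0.5 rad and value of joint drawer above 0.006 m).
It fails at once if the drawer is banged (faster than 0.4 m/s) or the lid slammed (faster than 2.5 rad/s) (velocity of joint drawer below -0.4 m/s or velocity of joint lid below -2.5 rad/s).
It fails at once if the fingers press on the sampler, its drawer or lid with over 80 N (contact force between the fingers and sampler above 80 N).
It fails at once if the vials are touched by the robot (contact force between any of the fingers, the arm and vials above 0.5 N).
It fails at once if a thing standing around is lifted, knocked over or moved more than 30 mm (distance of any of wash_bottle_mid, beaker_mid, reagent_mid from where it was at the start of the episode above 0.03 m).
It also fails if it takes over 51 s, if anything falls off the work surface, if the arm or the gripper's body presses on something with over 40 N, if the wrist force passes 120 N, or if a joint passes its speed limit or range.

## Robot

A 6-joint arm with a two-finger parallel gripper is mounted at the origin on the work surface. World frame = base frame: x ahead of the robot, y to its left, z up, the work surface at z = 0. Lengths are in mm, angles in rad, forces in N, time in s.
With the tool pointing down it reaches from about 350 to 875 mm from the base axis. Payload 4.2 kg.
Tool frame: the origin (TCP) lies midway between the tips of the shut fingers; the grasp point (between the pads) lies 19 mm behind it (arm.grasp_offset is the distance from the TCP to the grasp point, in mm); z points along the fingers, y is the direction in which the jaws open and shut (so a half turn about z gives the same grasp; the last joint's range is limited). The gripper opens to 85 mm and grips with 20 to 120 N. Pads are 22 mm wide; open, the fingers measure 114 mm over their backs; the gripper's body (76 mm by 85 mm) begins 54 mm behind the grasp point. The pads swing forward as they close: fully open they stand 13 mm farther back than shut.
Start: joints at [1.563, 0.385, 0.008, 0, -1.194, -0.259], TCP at [164.747, 602.874, 202.512] pointing down, gripper open.
Joint ranges: [-3.14, 3.14], [-1.21, 2.06], [-1.07, 1.41], [-3.16, 2.05], [-2.99, -0.16], [-3.1, 3.1]. Speed limits (rad/s): [2.79, 2.79, 3.14, 3.14, 3.14, 3.14].

## Interface

Orientations are given as a unit quaternion [x, y, z, w].
In Python, from bench import arm gives the robot as it stands.
- The arm moves only by the tool move_arm, never from a script. Its argument "moves" is a list of rows, each an object with "gripper": the gripper's target within -1 to 1 (fully open at 1, half-way at 0, shut at -1); "xyz": the shift along the tool's x, y, z in cm, a list of three; "angular": the turn, a rotation vector about the tool's x, y, z in rad, a list of three. In form: [{"gripper": gripper, "xyz": [dx, dy, dz], "angular": [wx, wy, wz]}, ...]. A call has 1 to 10 rows; each row is the pose to reach, as a shift and turn from the pose commanded when the call began, along the tool's axes at that moment; what a row does not reach only later rows make up. A row lasts 1/8 s, in which the tool goes at most 62.5 mm and 10.7 degrees, less where a joint would pass 70% of its speed; a pose out of reach is approached as far as the arm can. A call with a gripper value outside its range is refused whole. The fingers move at their own pace and stop on an object; the grip force is fixed at half the most. Time passes only in rows, so rows that repeat a pose let the fingers close. It gives the time, the measured TCP pose, the force and the opening at its end, in the units of the state.
- arm.read_state(): the state, without advancing time (a new reading comes with each control period).
- arm.get_image(name): name is "scene" or "top" or "wrist"; returns (picture, depth): 384x512x3 uint8, blue, green, red; 384x512 float32, mm along the optical axis (not along the pixel's ray), 0 where there is no reading.
- arm.get_calibration(name): a dict with "camera_matrix" (3x3 intrinsics, pixels), "k1" (the pictures are not rectified: a ray, as slopes to the right and down, at radius r is drawn at 1 + k1 r^2 times it, then the intrinsics apply), "R" (3x3) and "t" (3): a world point X has camera coordinates R X + t. Camera axes: x right, y down, z forward; pixel columns grow to the right and rows downward; lengths in mm; the calibration is good to about 2 mm. A picture is of the moment at which its call begins: read the wrist's pose just before it. get_calibration takes no time and is no camera call; for the wrist camera it gives the pose at the moment of the call.
- arm.job_done(): hands the job in, once; it reports no verdict.
The state is a dict: "clock": time; "joints": joint angles; "joint_vel": joint speeds; "joint_efforts": joint torques, N m; "position": TCP position; "ee_rot": TCP orientation; "contact_force": force on the tool from outside, world axes, zero at the start; "wrist_torque": the same for the moment, N m; "gripper_width": finger opening in mm.
Only numpy, scipy, OpenCV 4.12 (cv2) and the standard library are available. Lean on these libraries where they do the work, as an engineer would, in place of code of your own. Each camera call takes 0.05 s, during which the arm holds its last target. There are 200 camera calls.

## Working session

There is one attempt and no reset: what is moved stays moved. The work goes in short steps, Python scripts to look and compute and a tool call to move; the robot and the scene stay as the last step left them, time stands still between calls to the robot, and variables do not carry over. Pictures are saved under pics/ and viewed, about 8 in all and at most 12, crops included, and the job is handed in when it is done.

Besides the shell and the picture viewer there is one more tool, called after ">>>" as a command line: name --argument value ..., lists and objects as JSON in quotes. move_arm: Moves the arm, as the interface text tells. Its arguments: {"type":"object","properties":{"moves":{"type":"array","items":{"type":"object","properties":{"gripper":{"type":"number"},"xyz":{"type":"array","items":{"type":"number"}},"angular":{"type":"array","items":{"type":"number"}}}}}},"required":["moves"]}

```bash
mkdir -p pics
cat > h.py <<'E'
import numpy as np, cv2
from bench import arm
def world(name, depth, cal=None):
    c=cal or arm.get_calibration(name); K=np.array(c["camera_matrix"]); 
    v,u=np.mgrid[0:depth.shape[0],0:depth.shape[1]].astype(float)
    p=cv2.undistortPoints(np.stack([u.ravel(),v.ravel()],1)[:,None],K,np.array([c["k1"],0,0,0.]))[:,0]
    P=np.c_[p,np.ones(len(p))]*depth.ravel()[:,None]
    W=(P-np.array(c["t"]))@np.array(c["R"])
    W[depth.ravel()==0]=np.nan
    return W.reshape(depth.shape+(3,))
E
python3 - <<'E'
from h import *
for n in("scene","top"):
    im,d=arm.get_image(n); cv2.imwrite(f"pics/{n}0.png",im); W=world(n,d); np.savez(f"{n}0.npz",im=im,d=d,W=W)
    c=arm.get_calibration(n); print(n,c["camera_matrix"],c["k1"],-np.array(c["R"]).T@np.array(c["t"]))
s=arm.read_state(); print(s["clock"],s["position"],s["ee_rot"],s["gripper_width"])
E
```

```text
scene [[458.25139514   0.         249.76442252]
 [  0.         458.25139514 188.55994114]
 [  0.           0.           1.        ]] -0.06592199685589417 [ 770.39596256 -308.58972361 1131.35322837]
top [[462.15980341   0.         252.15378095]
 [  0.         462.15980341 192.52304014]
 [  0.           0.           1.        ]] -0.059967644502959015 [ 512.11899861   62.15584158 1139.79090895]
0.1 [164.60580678 602.33873248 201.51474158] [ 9.91103957e-01 -1.33086279e-01 -7.65217471e-05  9.91444968e-04] 85.2882874854947
```

View pics/scene0.png

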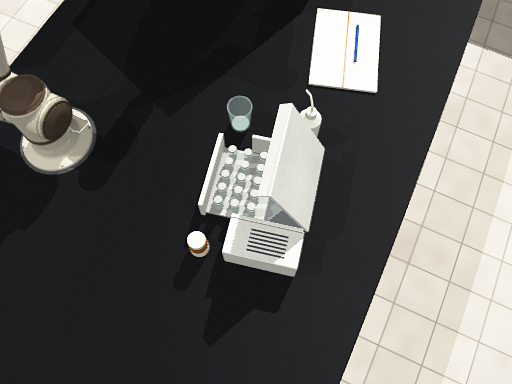

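View pics/top0.png

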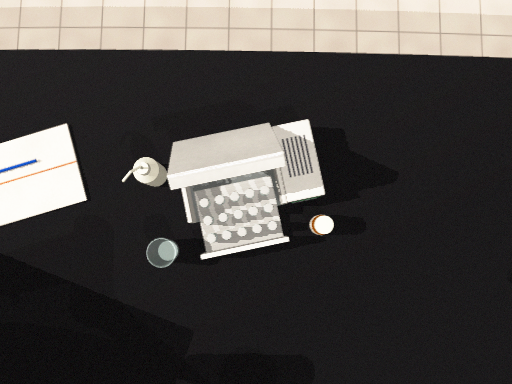

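The pictures show the sampler turned slightly. In top, the drawer front runs (201,256)–(288,239), the lid's free edge (172,183)–(284,156) and the electronics box is at (300,160). The beaker is at (162,252), the jar at (321,225) and the bottle at (150,172), all clear of the front.

Run:
```python
from h import *
for n in("top","scene"):
    z=np.load(f"{n}0.npz"); W=z["W"]; im=z["im"].astype(int)
    inb=(W[...,0]>350)&(W[...,0]<850)&(abs(W[...,1]-50)<250)
    # drawer front top edge
    m=inb&(abs(W[...,2]-86)<5)&(im.min(2)>150)
    k,l,st,ce=cv2.connectedComponentsWithStats(m.astype(np.uint8))
    for i in range(1,k):
        if st[i,4]>60:
            P=W[l==i]; r=cv2.minAreaRect(P[:,:2].astype(np.float32)); print(n,"z86",st[i],P.mean(0).round(1),[np.round(x,1) for x in r], cv2.boxPoints(r).round(0).tolist())
    m=inb&(W[...,2]>115)&(im.min(2)>100)
    k,l,st,ce=cv2.connectedComponentsWithStats(m.astype(np.uint8))
    for i in range(1,k):
        if st[i,4]>300:
            P=W[l==i]; c=P.mean(0); u,s,v=np.linalg.svd(P-c,full_matrices=False); print(n,"lid",st[i],c.round(1),v.round(3).tolist(),(s/len(P)**.5).round(1),P[:,2].min(),P[:,2].max())
for px in [(210,253),(245,247),(280,241),(162,240),(321,225),(150,172),(295,130),(315,190)]:
    print(px,np.load("top0.npz")["W"][px[1],px[0]].round(0))
```

```text
top z86 [ 273  119   52   84 1380] [651.1 -42.6  89. ] [array([660.8, -35.9]), array([179.2,  99.1]), np.float64(12.7)] [[562.0, -7.0], [584.0, -104.0], [759.0, -64.0], [737.0, 32.0]]
top z86 [182 188   8  26  75] [565.2 214.4  89.4] [array([564.3, 213.7]), array([58.6,  9.2]), np.float64(12.8)] [[535.0, 212.0], [537.0, 203.0], [594.0, 216.0], [592.0, 225.0]]
top z86 [315 216  18  18 259] [ 515.1 -101.5   85.5] [array([ 514.6, -101.5]), array([38.7, 39.7]), np.float64(1.1)] [[495.0, -82.0], [496.0, -122.0], [534.0, -121.0], [534.0, -81.0]]
top z86 [201 237  88  22 442] [459.7  77.6  86.1] [array([459.6,  77.6]), array([ 11.5, 203.1]), np.float64(12.7)] [[432.0, 175.0], [476.0, -23.0], [488.0, -20.0], [443.0, 178.0]]
top lid [ 167  125  119   65 4932] [647.2 119.3 224.1] [[0.217, -0.976, 0.001], [-0.549, -0.121, 0.827], [-0.807, -0.18, -0.562]] [65.  57.7  7.6] 115.05931827492783 275.9236487077579
scene z86 [198 133  25  73 353] [460.9  71.9  86.1] [array([459.5,  76.1]), array([ 12.5, 204.3]), np.float64(12.6)] [[431.0, 174.0], [476.0, -25.0], [488.0, -22.0], [443.0, 177.0]]
scene z86 [ 222  213   81   57 1587] [658.9 -40.1  89. ] [array([660.5, -37.8]), array([179.2, 101.4]), np.float64(12.6)] [[562.0, -8.0], [584.0, -107.0], [759.0, -68.0], [737.0, 31.0]]
scene z86 [187 231  18  18 242] [ 515.1 -104.8   85.3] [array([ 514.4, -104.3]), array([40.7, 41.6]), np.float64(70.4)] [[488.0, -116.0], [527.0, -130.0], [541.0, -92.0], [502.0, -78.0]]
scene lid [ 257  103   65  126 5004] [654.6 119.  212.3] [[-0.114, 0.968, -0.222], [0.559, -0.122, -0.82], [0.821, 0.217, 0.527]] [73.4 57.8  8.5] 115.01231273707472 276.21796390165025
(210, 253) [446. 156.  89.]
(245, 247) [461.  77.  88.]
(280, 241) [476.  -3.  85.]
(162, 240) [472. 275.  41.]
(321, 225) [513. -95.  86.]
(150, 172) [624. 289. 126.]
(295, 130) [731. -34.  89.]
(315, 190) [593. -81.  89.]
```

>>> move_arm --moves '[{"gripper": -1,"xyz": [3.7,4.57,0],"angular": [0,0,-0.05]},{"gripper": -1,"xyz": [7.4,9.1,0],"angular": [0,0,-0.1]},{"gripper": -1,"xyz": [11.1,13.7,0],"angular": [0,0,-0.15]},{"gripper": -1,"xyz": [14.8,18.3,0],"angular": [0,0,-0.2]},{"gripper": -1,"xyz": [18.5,22.8,0],"angular": [0,0,-0.25]},{"gripper": -1,"xyz": [22.3,27.4,0],"angular": [0,0,-0.3]},{"gripper": -1,"xyz": [26.0,32.0,0],"angular": [0,0,-0.35]},{"gripper": -1,"xyz": [29.7,36.5,0],"angular": [0,0,-0.4]},{"gripper": -1,"xyz": [33.4,41.1,0],"angular": [0,0,-0.45]},{"gripper": -1,"xyz": [37.1,45.7,0],"angular": [0,0,-0.489]}]'

```text
clock: 1.35
position: [402.4, 62.4, 202.6]
ee_rot: [0.994, 0.112, 0.0, -0.0]
contact_force: [0.2, 0.8, -0.2]
gripper_width: 0.5
```

```bash
cat >> h.py <<'E'
from scipy.spatial.transform import Rotation as Ro
YAW=np.radians(12.7); ORI=np.array([626.5,114.8,0]); S=Ro.from_euler('z',YAW).as_matrix()
def tcp():
    s=arm.read_state(); R=Ro.from_quat(s["ee_rot"]).as_matrix()
    p=S.T@(np.array(s["position"])-ORI); A=S.T@R
    print("t",round(s["clock"],2),"world",np.round(s["position"],1),"sampler",p.round(1),"force(s)",(S.T@np.array(s["contact_force"])).round(1),"w",round(s["gripper_width"],1)); print("tool axes in sampler (cols)\n",A.round(3)); print("joints",np.round(s["joints"],2))
    return p,A
E
python3 - <<'E'
from h import *
tcp()
im,d=arm.get_image("wrist"); cv2.imwrite("pics/w1.png",im)
c=arm.get_calibration("wrist"); print(S.T@(-np.array(c["R"]).T@np.array(c["t"])-ORI))
E
```

```text
t 1.35 world [402.4  62.4 202.6] sampler [-230.2   -1.8  202.6] force(s) [ 0.4  0.7 -0.2] w 0.5
tool axes in sampler (cols)
 [[ 1.     0.002  0.001]
 [ 0.002 -1.     0.   ]
 [ 0.001 -0.    -1.   ]]
joints [ 0.56  0.   -0.48 -0.   -1.09  1.24]
[-160.6912586    -7.31389168  373.06527819]
```

>>> move_arm --moves '[{"gripper": -1,"xyz": [0,-0.2,4],"angular": [0,0.08,0]},{"gripper": -1,"xyz": [0,-0.2,8],"angular": [0,0.16,0]},{"gripper": -1,"xyz": [0,-0.2,12],"angular": [0,0.25,0]},{"gripper": -1,"xyz": [0,-0.2,15.4],"angular": [0,0.25,0]},{"gripper": -1,"xyz": [0,-0.2,15.4],"angular": [0,0.25,0]},{"gripper": -1,"xyz": [0,-0.2,15.4],"angular": [0,0.25,0]}]'

```text
clock: 2.15
position: [402.0, 65.9, 49.1]
ee_rot: [0.986, 0.109, 0.124, -0.014]
contact_force: [0.4, 0.6, -0.3]
gripper_width: 0.2
```

Run:
```python
from h import *
tcp()
im,d=arm.get_image("scene"); cv2.imwrite("pics/s2.png",cv2.resize(im[80:300,0:340],None,fx=2.2,fy=2.2))
```

```text
t 2.15 world [402.   65.9  49.1] sampler [-229.7    1.7   49.1] force(s) [ 0.5  0.5 -0.3] w 0.2
tool axes in sampler (cols)
 [[ 0.969 -0.001  0.248]
 [-0.    -1.    -0.   ]
 [ 0.248  0.    -0.969]]
joints [ 0.6   0.1  -1.06  0.48 -0.2   0.74]
```

View pics/s2.png

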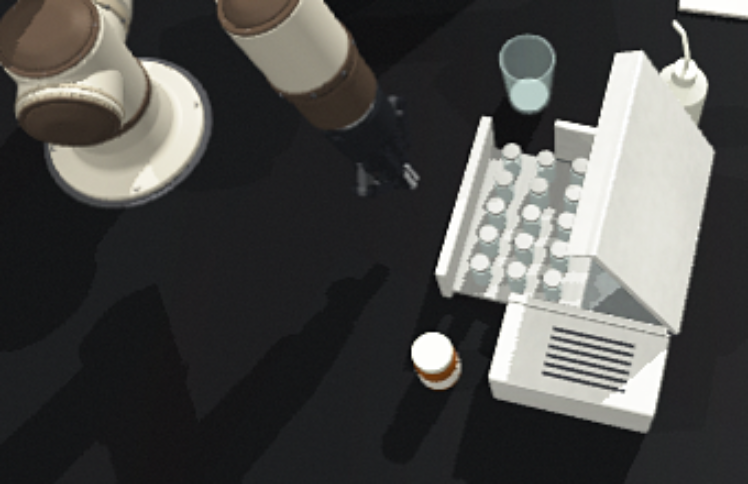

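The fingers are tilted and stand in front of the drawer front, at about (385,180) in the crop, clear of everything else. Now the push.

>>> move_arm --moves '[{"gripper": -1,"xyz": [2.42,0,0.62],"angular": [0,0,0]},{"gripper": -1,"xyz": [3.88,0,0.99],"angular": [0,0,0]},{"gripper": -1,"xyz": [4.85,0,1.24],"angular": [0,0,0]},{"gripper": -1,"xyz": [5.81,0,1.49],"angular": [0,0,0]},{"gripper": -1,"xyz": [6.78,0,1.74],"angular": [0,0,0]},{"gripper": -1,"xyz": [7.75,0,1.98],"angular": [0,0,0]},{"gripper": -1,"xyz": [8.72,0,2.23],"angular": [0,0,0]},{"gripper": -1,"xyz": [9.69,0,2.48],"angular": [0,0,0]},{"gripper": -1,"xyz": [10.27,0,2.63],"angular": [0,0,0]},{"gripper": -1,"xyz": [10.66,0,2.73],"angular": [0,0,0]}]'

```text
clock: 3.45
position: [509.2, 90.3, 48.2]
ee_rot: [0.986, 0.11, 0.124, -0.014]
contact_force: [-2.0, -0.9, 0.8]
gripper_width: 0.1
```

Run:
```python
from h import *
tcp()
```

```text
t 3.45 world [509.2  90.3  48.2] sampler [-119.8    1.9   48.2] force(s) [-2.2 -0.5  0.8] w 0.1
tool axes in sampler (cols)
 [[ 0.969  0.     0.247]
 [ 0.    -1.    -0.   ]
 [ 0.247  0.    -0.969]]
joints [ 0.53  0.28 -0.74  0.24 -0.32  1.04]
```

>>> move_arm --moves '[{"gripper": -1,"xyz": [0.2,0,0.05],"angular": [0,0,0]},{"gripper": -1,"xyz": [0.4,0,0.1],"angular": [0,0,0]},{"gripper": -1,"xyz": [0.55,0,0.14],"angular": [0,0,0]},{"gripper": -1,"xyz": [0.55,0,0.14],"angular": [0,0,0]}]'

```text
clock: 3.95
position: [514.5, 91.7, 48.3]
ee_rot: [0.986, 0.11, 0.124, -0.014]
contact_force: [-1.7, -1.4, -0.7]
gripper_width: 0.4
```

>>> move_arm --moves '[{"gripper": -1,"xyz": [0.1,0,0.03],"angular": [0,0,0]},{"gripper": -1,"xyz": [0.2,0,0.05],"angular": [0,0,0]},{"gripper": -1,"xyz": [0.2,0,0.05],"angular": [0,0,0]}]'

```text
clock: 4.32
position: [516.6, 92.1, 48.4]
ee_rot: [0.986, 0.11, 0.124, -0.014]
contact_force: [-1.7, -0.8, -0.5]
gripper_width: -0.0
```

>>> move_arm --moves '[{"gripper": -1,"xyz": [0.1,0,0.03],"angular": [0,0,0]},{"gripper": -1,"xyz": [0.2,0,0.05],"angular": [0,0,0]},{"gripper": -1,"xyz": [0.2,0,0.05],"angular": [0,0,0]}]'

```text
clock: 4.7
position: [518.6, 92.6, 48.4]
ee_rot: [0.986, 0.11, 0.124, -0.014]
contact_force: [-1.3, -3.0, -0.3]
gripper_width: 0.4
```

>>> move_arm --moves '[{"gripper": -1,"xyz": [0.1,0,0.03],"angular": [0,0,0]},{"gripper": -1,"xyz": [0.1,0,0.03],"angular": [0,0,0]}]'

```text
clock: 4.95
position: [519.7, 92.9, 48.4]
ee_rot: [0.986, 0.11, 0.124, -0.014]
contact_force: [-1.4, -1.5, -0.3]
gripper_width: 0.1
```

Run:
```python
from h import *
tcp()
```

```text
t 4.95 world [519.7  92.9  48.4] sampler [-109.     2.1   48.4] force(s) [-1.7 -1.2 -0.3] w 0.1
tool axes in sampler (cols)
 [[ 0.969  0.001  0.247]
 [ 0.001 -1.     0.   ]
 [ 0.247 -0.    -0.969]]
joints [ 0.52  0.29 -0.71  0.23 -0.33  1.06]
```

>>> move_arm --moves '[{"gripper": -1,"xyz": [0.1,0,0.03],"angular": [0,0,0]},{"gripper": -1,"xyz": [0.2,0,0.05],"angular": [0,0,0]},{"gripper": -1,"xyz": [0.2,0,0.05],"angular": [0,0,0]}]'

```text
clock: 5.32
position: [521.8, 93.4, 48.4]
ee_rot: [0.986, 0.11, 0.124, -0.014]
contact_force: [-2.2, -1.8, -0.9]
gripper_width: 0.2
```

>>> move_arm --moves '[{"gripper": -1,"xyz": [0.1,0,0.03],"angular": [0,0,0]},{"gripper": -1,"xyz": [0.2,0,0.05],"angular": [0,0,0]},{"gripper": -1,"xyz": [0.2,0,0.05],"angular": [0,0,0]}]'

```text
clock: 5.7
position: [523.8, 93.8, 48.4]
ee_rot: [0.986, 0.11, 0.124, -0.014]
contact_force: [-2.3, -1.7, -1.0]
gripper_width: 0.1
```

Run:
```python
from h import *
tcp()
im,d=arm.get_image("wrist"); cv2.imwrite("pics/w3.png",im)
for n in("top","scene"):
    im,d=arm.get_image(n); cv2.imwrite(f"pics/{n}3.png",im); W=world(n,d)
    P=(W-ORI)@S
    m=(abs(P[...,2]-86)<3)&(P[...,0]<-92)&(P[...,0]>-200)&(abs(P[...,1])<98)&(im.min(2)>150)
    x=P[m]; print(n,len(x),np.percentile(x[:,0],[2,10,50,90,98]).round(1),np.percentile(x[:,1],[2,98]).round(1))
```

```text
t 5.7 world [523.8  93.8  48.4] sampler [-104.8    2.1   48.4] force(s) [-2.6 -1.1 -1. ] w 0.1
tool axes in sampler (cols)
 [[ 0.969  0.001  0.248]
 [ 0.001 -1.     0.   ]
 [ 0.248 -0.    -0.969]]
joints [ 0.52  0.3  -0.7   0.22 -0.34  1.07]
top 348 [-102.4 -101.5  -97.3  -93.2  -92.4] [-94.5  93.8]
scene 273 [-102.6 -101.6  -97.3  -93.3  -92.3] [-93.6  94.1]
```

View pics/w3.png

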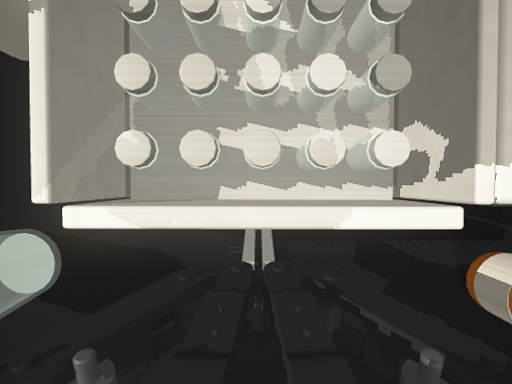

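The front panel (rows 206–228) is almost against the bay wall ends (row 203), but the force shows no stop yet. I'll continue in 1 mm steps.

>>> move_arm --moves '[{"gripper": -1,"xyz": [0.1,0,0.03],"angular": [0,0,0]},{"gripper": -1,"xyz": [0.1,0,0.03],"angular": [0,0,0]}]'

```text
clock: 6.1
position: [524.0, 93.7, 48.3]
ee_rot: [0.986, 0.11, 0.123, -0.014]
contact_force: [-4.5, -0.5, 1.7]
gripper_width: 0.1
```

>>> move_arm --moves '[{"gripper": -1,"xyz": [0.1,0,0.03],"angular": [0,0,0]},{"gripper": -1,"xyz": [0.1,0,0.03],"angular": [0,0,0]}]'

```text
clock: 6.35
position: [524.0, 93.7, 48.2]
ee_rot: [0.986, 0.11, 0.123, -0.013]
contact_force: [-8.8, 1.5, 4.7]
gripper_width: 0.0
```

>>> move_arm --moves '[{"gripper": -1,"xyz": [0.1,0,0.03],"angular": [0,0,0]},{"gripper": -1,"xyz": [0.1,0,0.03],"angular": [0,0,0]}]'

```text
clock: 6.6
position: [524.1, 93.4, 48.0]
ee_rot: [0.986, 0.11, 0.122, -0.013]
contact_force: [-12.5, 0.1, 7.2]
gripper_width: 0.0
```

The stop is confirmed: the position holds while the force rises to 12 N. Retreat and rise.

>>> move_arm --moves '[{"gripper": -1,"xyz": [-2.9,0,-0.75],"angular": [0,0,0]},{"gripper": -1,"xyz": [-7.75,0,-1.98],"angular": [0,0,0]},{"gripper": -1,"xyz": [-6.75,0,-5.9],"angular": [0,0,0]},{"gripper": -1,"xyz": [-5.5,0,-10.7],"angular": [0,0,0]},{"gripper": -1,"xyz": [-4.3,0,-15.5],"angular": [0,0,0]},{"gripper": -1,"xyz": [-3.0,0,-20.4],"angular": [0,-0.08,0]},{"gripper": -1,"xyz": [-1.8,0,-25.2],"angular": [0,-0.17,0]},{"gripper": -1,"xyz": [-1.05,0,-28.2],"angular": [0,-0.25,0]},{"gripper": -1,"xyz": [-1.05,0,-28.2],"angular": [0,-0.25,0]}]'

```text
clock: 7.72
position: [452.4, 78.3, 322.2]
ee_rot: [0.994, 0.111, 0.005, -0.001]
contact_force: [0.1, 0.0, -0.5]
gripper_width: -0.0
```

Run:
```python
from h import *
tcp()
for n in("top","scene"):
    im,d=arm.get_image(n); cv2.imwrite(f"pics/{n}4.png",im); W=world(n,d); P=(W-ORI)@S
    m=(abs(P[...,2]-86)<3)&(P[...,0]<-85)&(P[...,0]>-200)&(abs(P[...,1])<90)&(im.min(2)>150)
    x=P[m]; print(n,"front",len(x),np.percentile(x[:,0],[2,10,50,90,98]).round(1))
    m=(P[...,2]>120)&(P[...,2]<278)&(P[...,0]>-30)&(P[...,0]<120)&(abs(P[...,1])<100)&(im.min(2)>100)
    q=P[m]; b=np.round(q[:,2]/20)*20
    for k in np.unique(b): print(int(k),np.percentile(q[b==k][:,0],[5,50,95]).round(1),end=' ')
    print(q[:,2].max())
```

```text
t 7.72 world [452.4  78.3 322.2] sampler [-177.9    2.7  322.2] force(s) [ 0.1 -0.  -0.5] w -0.0
tool axes in sampler (cols)
 [[ 1.     0.     0.009]
 [ 0.    -1.     0.002]
 [ 0.009 -0.002 -1.   ]]
joints [ 0.53  0.02 -0.16  0.   -1.38  1.26]
top front 361 [-102.4 -101.5  -96.9  -92.1  -91.2]
120 [80.1 82.6 85.3] 140 [68.9 74.  79.2] 160 [57.8 62.9 68.2] 180 [46.8 51.7 57. ] 200 [36.  40.9 45.7] 220 [24.8 29.8 34.9] 240 [13.9 18.8 23.8] 260 [-25.1 -11.8  11.2] 280 [-7.  -1.7  1.8] 275.52402983313243
scene front 277 [-102.7 -101.7  -97.   -92.3  -91.2]
120 [78.9 81.9 84.8] 140 [68.1 73.5 78.9] 160 [57.2 62.3 67.6] 180 [46.2 51.4 56.7] 200 [35.3 40.4 45.6] 220 [24.2 29.3 34.4] 240 [13.2 18.5 23.5] 260 [-25.1  -9.4  11.5] 280 [-6.7 -1.6  1.9] 275.7307709069457
```

The drawer face sits at x = -102.7 (home is -103). The lid's outer face slope gives θ ≈ 1.07. Now over and behind the lid.

>>> move_arm --moves '[{"gripper": -1,"xyz": [5,0,-0.4],"angular": [0,0,0]},{"gripper": -1,"xyz": [10,0,-0.4],"angular": [0,0,0]},{"gripper": -1,"xyz": [15,0,-0.4],"angular": [0,0,0]},{"gripper": -1,"xyz": [20,0,-0.4],"angular": [0,0,0]},{"gripper": -1,"xyz": [23.5,0,-0.4],"angular": [0,0,0]},{"gripper": -1,"xyz": [23.5,0,-0.4],"angular": [0,0,0]}]'

```text
clock: 8.57
position: [678.9, 129.2, 318.8]
ee_rot: [0.994, 0.111, -0.002, 0.001]
contact_force: [-1.1, 0.2, -0.2]
gripper_width: -0.1
```

Run:
```python
from h import *
tcp()
```

```text
t 8.57 world [678.9 129.2 318.8] sampler [ 54.3   2.5 318.8] force(s) [-1.   0.4 -0.2] w -0.1
tool axes in sampler (cols)
 [[ 1.     0.    -0.005]
 [ 0.    -1.    -0.001]
 [-0.005  0.001 -1.   ]]
joints [ 0.42  0.46  0.41 -0.   -1.53  1.37]
```

>>> move_arm --moves '[{"gripper": -1,"xyz": [0,0,3],"angular": [0,0,0]},{"gripper": -1,"xyz": [0,0,6.6],"angular": [0,0,0]},{"gripper": -1,"xyz": [0,0,6.6],"angular": [0,0,0]},{"gripper": -1,"xyz": [0,0,6.6],"angular": [0,0,0]}]'

```text
clock: 9.07
position: [678.2, 128.5, 259.0]
ee_rot: [0.994, 0.111, 0.001, 0.0]
contact_force: [-0.7, 0.4, 0.4]
gripper_width: -0.0
```

Run:
```python
from h import *
tcp()
im,d=arm.get_image("scene"); cv2.imwrite("pics/s5.png",cv2.resize(im[40:300,100:400],None,fx=2.2,fy=2.2))
```

```text
t 9.07 world [678.2 128.5 259. ] sampler [ 53.4   2.  259. ] force(s) [-0.6  0.5  0.4] w -0.0
tool axes in sampler (cols)
 [[ 1.     0.001  0.003]
 [ 0.001 -1.    -0.001]
 [ 0.003  0.001 -1.   ]]
joints [ 0.42  0.47  0.28  0.   -1.38  1.37]
```

View pics/s5.png

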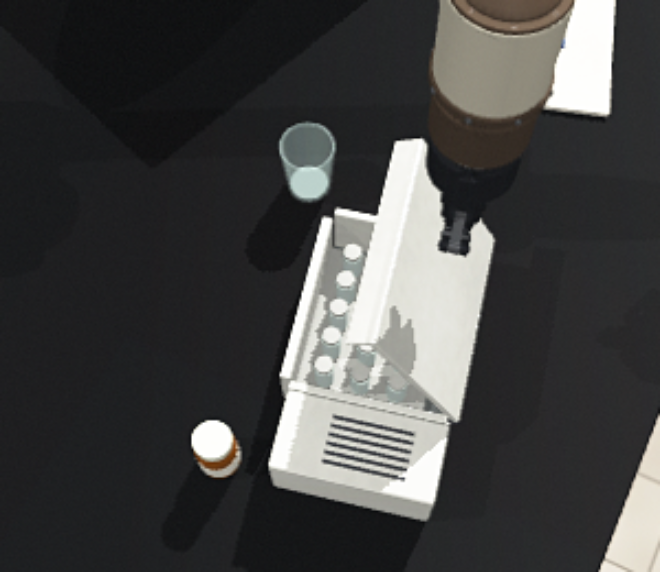

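The closed fingers are behind the lid's outer face near its upper middle, at about (455,235) in the crop. Start the pull-over along the arc, slowly.

>>> move_arm --moves '[{"gripper": -1,"xyz": [-2.3,0,0.2],"angular": [0,0,0]},{"gripper": -1,"xyz": [-3.1,0,0.4],"angular": [0,0,0]},{"gripper": -1,"xyz": [-3.9,0,0.7],"angular": [0,0,0]},{"gripper": -1,"xyz": [-4.8,0,1.2],"angular": [0,0,0]},{"gripper": -1,"xyz": [-5.5,0,1.7],"angular": [0,0,0]},{"gripper": -1,"xyz": [-6.3,0,2.2],"angular": [0,0,0]},{"gripper": -1,"xyz": [-6.3,0,2.2],"angular": [0,0,0]}]'

```text
clock: 10.0
position: [615.6, 114.5, 235.7]
ee_rot: [0.994, 0.111, -0.0, 0.0]
contact_force: [-3.1, 0.2, 5.3]
gripper_width: 0.0
```

```bash
cat >> h.py <<'E'
def lid():
    for n in("top","scene"):
        im,d=arm.get_image(n); P=(world(n,d)-ORI)@S
        m=(P[...,2]>80)&(P[...,0]>-140)&(P[...,0]<85)&(abs(P[...,1])<105)&(abs(P[...,1])>70)&(im.min(2)>100)
        # points near outer plate: robust line z(x)
        q=P[m]; q=q[(q[:,2]>105)|True]
        b=np.round(q[:,0]/20)*20
        print(n,[(int(k),int(np.percentile(q[b==k][:,2],90))) for k in np.unique(b)])
E
python3 - <<'E'
from h import *
tcp(); lid()
E
```

```text
t 10.0 world [615.6 114.5 235.7] sampler [-10.7   2.1 235.7] force(s) [-3.   0.8  5.3] w 0.0
tool axes in sampler (cols)
 [[ 1.     0.001 -0.001]
 [ 0.001 -1.    -0.   ]
 [-0.001  0.    -1.   ]]
joints [ 0.44  0.37  0.07  0.   -1.27  1.35]
top [(-140, 614), (-120, 606), (-100, 88), (-80, 577), (-60, 596), (-40, 602), (-20, 602), (0, 596), (20, 227), (40, 195), (60, 165), (80, 136)]
scene [(-100, 88), (-80, 91), (-60, 592), (-40, 601), (-20, 601), (0, 595), (20, 226), (40, 195), (60, 165), (80, 135)]
```

Run:
```python
from h import *
im,d=arm.get_image("scene"); cv2.imwrite("pics/s6.png",cv2.resize(im[60:300,150:370],None,fx=2.4,fy=2.4))
P=(world("scene",d)-ORI)@S
for y0 in (-100,-80,-60,60,80,100):
    m=(abs(P[...,1]-y0)<5)&(P[...,2]>95)&(P[...,2]<290)&(P[...,0]<95)&(P[...,0]>-60)
    q=P[m]; print(y0,q[np.argsort(q[:,2])][::max(1,len(q)//8)][:,[0,2]].round(0).tolist())
```

```text
-100 [[95.0, 100.0], [73.0, 132.0], [55.0, 159.0], [34.0, 189.0], [21.0, 212.0], [6.0, 235.0], [-33.0, 251.0], [-22.0, 258.0], [-16.0, 267.0]]
-80 [[94.0, 100.0], [75.0, 132.0], [56.0, 160.0], [37.0, 186.0], [22.0, 212.0], [6.0, 234.0], [-36.0, 251.0], [-26.0, 258.0], [-17.0, 265.0]]
-60 [[94.0, 99.0], [75.0, 133.0], [56.0, 158.0], [40.0, 185.0], [23.0, 210.0], [6.0, 233.0], [-35.0, 251.0], [-25.0, 257.0], [-15.0, 265.0]]
60 [[95.0, 99.0], [81.0, 120.0], [74.0, 136.0], [61.0, 154.0], [48.0, 173.0], [37.0, 188.0], [24.0, 207.0], [13.0, 223.0], [4.0, 239.0]]
80 [[95.0, 101.0], [85.0, 118.0], [75.0, 134.0], [61.0, 151.0], [52.0, 166.0], [44.0, 178.0], [33.0, 195.0], [25.0, 207.0], [16.0, 220.0]]
100 [[94.0, 101.0], [83.0, 121.0], [72.0, 135.0], [61.0, 152.0], [51.0, 167.0], [42.0, 179.0], [34.0, 193.0], [30.0, 202.0], [20.0, 217.0]]
```

View pics/s6.png

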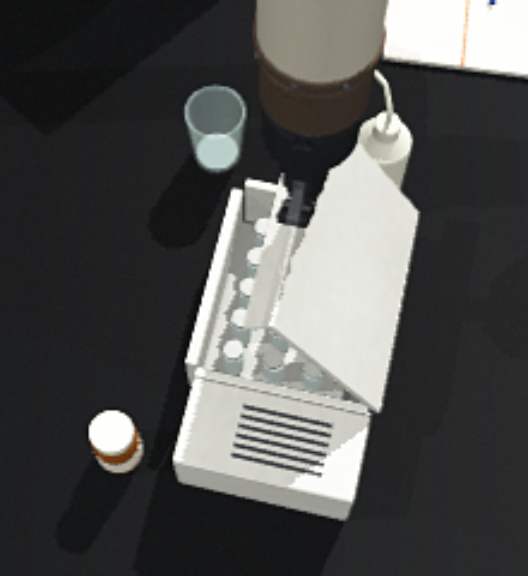

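The lid came to θ ≈ 0.99, but that puts the TCP inside the lid plate, so the fingertips may not be where I assume. I'll measure them directly.

Run:
```python
from h import *
for n in ("scene","top","wrist"):
    im,d=arm.get_image(n); P=(world(n,d)-ORI)@S
    m=(abs(P[...,1]-2)<45)&(abs(P[...,0]+10)<70)&(P[...,2]>215)&(P[...,2]<345)
    print(n,m.sum())
    q=P[m]; c=im[m]
    b=np.round(q[:,2]/10)*10
    for k in np.unique(b):
        for nm,sel in (("dark",c.max(1)<110),("lite",c.max(1)>=110)):
            s=q[(b==k)&sel]
            if len(s)>2: print(int(k),nm,len(s),"x",np.percentile(s[:,0],[5,50,95]).round(0),"y",np.percentile(s[:,1],[5,50,95]).round(0))
    if n=="wrist": cv2.imwrite("pics/w7.png",im)
```

```text
scene 722
220 lite 110 x [13. 16. 19.] y [-39.   3.  42.]
230 lite 116 x [ 6. 10. 13.] y [-39.  -1.  40.]
240 lite 115 x [-1.  3.  7.] y [-38.  -1.  40.]
250 lite 179 x [-39. -32.  -1.] y [-40. -17.  23.]
260 lite 125 x [-30. -19.  -7.] y [-42. -29. -14.]
270 lite 8 x [-17. -14.  -5.] y [-39. -26. -10.]
310 dark 7 x [-16.  -2.   1.] y [-13. -12.  -9.]
320 dark 23 x [-10.  -5.   1.] y [-26. -17. -13.]
330 dark 17 x [-22.  -0.   4.] y [-29. -14. -13.]
330 lite 3 x [-28. -26. -24.] y [-27. -16. -15.]
340 dark 10 x [-26.   0.   5.] y [-38. -15. -13.]
top 356
250 lite 222 x [-39. -35. -30.] y [-40.  -4.  43.]
260 lite 109 x [-30. -25. -17.] y [-42. -29.  45.]
320 dark 3 x [-23. -23. -23.] y [-36. -31. -29.]
330 dark 5 x [-23. -23. -20.] y [-39. -33. -31.]
340 dark 15 x [-23. -22. -18.] y [-40. -36. -33.]
wrist 36466
220 lite 1809 x [13. 16. 19.] y [-39.   2.  42.]
230 lite 2018 x [ 7. 10. 13.] y [-38.   1.  43.]
240 lite 2321 x [-0.  3.  6.] y [-38.   3.  42.]
250 dark 6 x [-37. -33. -29.] y [-41. -39.  23.]
250 lite 3252 x [-33.  -4.  -1.] y [-39.   3.  43.]
260 dark 7 x [-23. -12.  -9.] y [-16. -14.  -7.]
260 lite 3501 x [-25. -12.  -7.] y [-40.  10.  44.]
270 dark 201 x [-4. -0.  0.] y [-10.   2.  13.]
270 lite 20 x [-4.  0.  1.] y [-1.  7. 14.]
280 dark 514 x [-4. -3.  0.] y [-11.   1.  14.]
280 lite 16 x [-4. -4.  0.] y [ 8. 15. 15.]
290 dark 580 x [-4. -0.  0.] y [-11.   2.  14.]
290 lite 9 x [-4. -4. -4.] y [15. 15. 15.]
300 dark 742 x [-20.  -1.   1.] y [-4.  2.  8.]
300 lite 4 x [-3. -0.  0.] y [-3. -2. 13.]
310 dark 2168 x [-18.   1.   3.] y [-24.   0.  27.]
310 lite 16 x [1. 1. 1.] y [-14.  16.  32.]
320 dark 5549 x [-19.  -1.   2.] y [-33.  -1.  37.]
330 dark 5143 x [-18.   1.   6.] y [-39.   6.  43.]
340 dark 8590 x [-15.  -0.   6.] y [-40.   2.  44.]
```

View pics/w7.png

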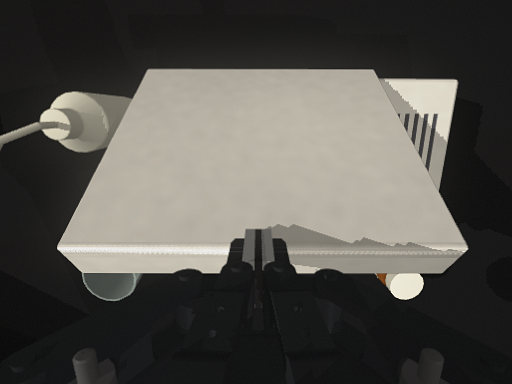

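The wrist view shows the fingertips resting on the lid's very edge, at (260,230). The tips actually end at z ≈ 265, about 30 mm behind the reported TCP. I'll back off, and come in again lower on the face with that offset.

>>> move_arm --moves '[{"gripper": -1,"xyz": [0.5,0,-2],"angular": [0,0,0]},{"gripper": -1,"xyz": [3,0,-3],"angular": [0,0,0]},{"gripper": -1,"xyz": [6,0,-2],"angular": [0,0,0]},{"gripper": -1,"xyz": [6,0,0.5],"angular": [0,0,0]},{"gripper": -1,"xyz": [6,0,2],"angular": [0,0,0]},{"gripper": -1,"xyz": [6,0,2],"angular": [0,0,0]}]'

```text
clock: 11.05
position: [674.3, 127.6, 213.0]
ee_rot: [0.994, 0.111, -0.002, 0.001]
contact_force: [-0.1, -0.3, 0.1]
gripper_width: 0.2
```

```bash
cat >> h.py <<'E'
def look():
    p,A=tcp()
    im,d=arm.get_image("wrist"); P=(world("wrist",d)-ORI)@S; q=P[...]
    f=(abs(P[...,1]-p[1])<13)&(abs(P[...,0]-p[0])<14)&(im.max(2)<110)&(P[...,2]<p[2]+70)
    t=P[f]; print("finger lowest z",np.percentile(t[:,2],[0.5,1,2,5]).round(1) if len(t)>20 else None)
    for s in (-1,1):
        m=(abs(P[...,1]-s*55)<25)&(P[...,0]<85)&(P[...,0]>-110)&(im.min(2)>70)&(P[...,2]>95)
        t=P[m]
        for _ in range(4):
            k=np.polyfit(t[:,0],t[:,2],1) ; r=t[:,2]-np.polyval(k,t[:,0]); t=t[abs(r)<max(2,1.5*r.std())]
        print("lid angle",-np.arctan(k[0]).round(3),len(t))
    return im
E
python3 - <<'E'
from h import *
look()
E
```

```text
t 11.05 world [674.3 127.6 213. ] sampler [ 49.5   2.  213. ] force(s) [-0.2 -0.3  0.1] w 0.2
tool axes in sampler (cols)
 [[ 1.     0.    -0.003]
 [ 0.    -1.    -0.001]
 [-0.003  0.001 -1.   ]]
joints [ 0.42  0.49  0.2  -0.   -1.29  1.37]
finger lowest z [249.8 250.5 251.2 252.8]
lid angle 0.983 8446
lid angle 0.983 8347
```

Run:
```python
from h import *
im,d=arm.get_image("wrist"); P=(world("wrist",d)-ORI)@S
f=(abs(P[...,1]-2)<20)&(abs(P[...,0]-49.5)<20)&(P[...,2]>193)&(P[...,2]<300)
q=P[f]; c=im[f].max(1); b=np.round(q[:,2]/5)*5
for k in np.unique(b): s=q[b==k]; print(int(k),len(s),"x",np.percentile(s[:,0],[2,98]).round(0),"y",np.percentile(s[:,1],[2,98]).round(0),np.median(c[b==k]))
cv2.imwrite("pics/w8.png",im[150:384,130:400].repeat(2,0).repeat(2,1))
```

```text
195 165 x [32. 36.] y [-18.  21.] 242.0
200 22 x [30. 34.] y [-18.  22.] 243.0
250 113 x [57. 62.] y [-9. 13.] 142.0
255 223 x [57. 62.] y [-11.  15.] 62.0
260 254 x [57. 62.] y [-11.  15.] 68.0
265 282 x [57. 62.] y [-11.  15.] 63.0
270 308 x [57. 62.] y [-11.  15.] 50.0
275 242 x [57. 62.] y [-11.  15.] 127.5
280 569 x [40. 62.] y [-4.  7.] 45.0
285 264 x [56. 64.] y [-16.  21.] 42.0
290 1009 x [42. 64.] y [-17.  21.] 40.0
295 863 x [42. 63.] y [-17.  22.] 35.0
300 339 x [53. 63.] y [-14.  22.] 35.0
```

View pics/w8.png

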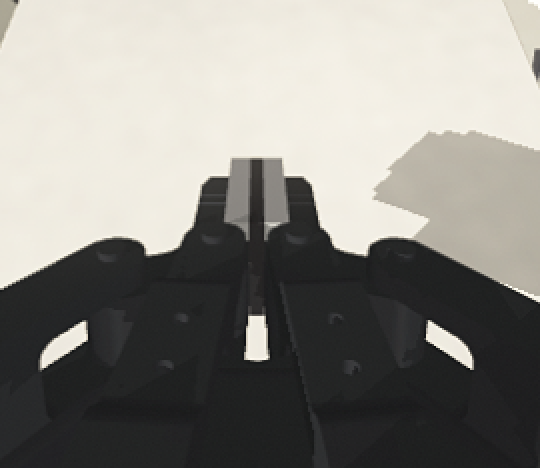

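The tips end at z ≈ 248 with the TCP at 213: depth, lid contact and drawer contact all agree on an offset of 30–35 mm. Go along the arc with 32 mm.

>>> move_arm --moves '[{"gripper": -1,"xyz": [-3.0,0,0.1],"angular": [0,0,0]},{"gripper": -1,"xyz": [-4.0,0,0],"angular": [0,0,0]},{"gripper": -1,"xyz": [-4.8,0,0],"angular": [0,0,0]},{"gripper": -1,"xyz": [-5.65,0,0.4],"angular": [0,0,0]},{"gripper": -1,"xyz": [-6.35,0,0.9],"angular": [0,0,0]},{"gripper": -1,"xyz": [-7.15,0,1.5],"angular": [0,0,0]},{"gripper": -1,"xyz": [-7.15,0,1.5],"angular": [0,0,0]}]'

```text
clock: 12.02
position: [603.8, 111.7, 198.8]
ee_rot: [0.994, 0.111, -0.002, 0.0]
contact_force: [0.1, 0.6, -0.1]
gripper_width: 0.3
```

Run:
```python
from h import *
look()
```

```text
t 12.03 world [603.8 111.7 198.8] sampler [-22.8   2.  198.8] force(s) [ 0.3  0.6 -0.1] w 0.3
tool axes in sampler (cols)
 [[ 1.     0.001 -0.003]
 [ 0.001 -1.    -0.   ]
 [-0.003  0.    -1.   ]]
joints [ 0.45  0.37 -0.02 -0.   -1.18  1.35]
finger lowest z [231.8 232.2 233.6 235.6]
lid angle 0.788 16912
lid angle 0.788 16812
```

>>> move_arm --moves '[{"gripper": -1,"xyz": [-0.5,0,0.7],"angular": [0,0,0]},{"gripper": -1,"xyz": [-1.2,0,1.4],"angular": [0,0,0]},{"gripper": -1,"xyz": [-1.8,0,2.1],"angular": [0,0,0]},{"gripper": -1,"xyz": [-2.4,0,2.8],"angular": [0,0,0]},{"gripper": -1,"xyz": [-3.0,0,3.6],"angular": [0,0,0]},{"gripper": -1,"xyz": [-3.5,0,4.4],"angular": [0,0,0]},{"gripper": -1,"xyz": [-3.9,0,5.2],"angular": [0,0,0]},{"gripper": -1,"xyz": [-4.3,0,6.0],"angular": [0,0,0]},{"gripper": -1,"xyz": [-4.7,0,6.8],"angular": [0,0,0]},{"gripper": -1,"xyz": [-5.1,0,7.7],"angular": [0,0,0]}]'

```text
clock: 13.32
position: [555.5, 101.0, 122.4]
ee_rot: [0.994, 0.111, 0.0, -0.0]
contact_force: [1.0, 0.3, 2.1]
gripper_width: -0.0
```

Run:
```python
from h import *
look()
```

```text
t 13.32 world [555.5 101.  122.4] sampler [-72.3   2.1 122.4] force(s) [1.1 0.1 2.1] w -0.0
tool axes in sampler (cols)
 [[ 1.     0.001  0.001]
 [ 0.001 -1.     0.   ]
 [ 0.001 -0.    -1.   ]]
joints [ 0.47  0.35 -0.26  0.   -0.96  1.33]
finger lowest z [144.3 144.7 145.2 155.1]
lid angle 0.291 25454
lid angle 0.291 25391
```

>>> move_arm --moves '[{"gripper": -1,"xyz": [-0.4,0,0.9],"angular": [0,0,0]},{"gripper": -1,"xyz": [-0.6,0,1.7],"angular": [0,0,0]},{"gripper": -1,"xyz": [-0.8,0,2.6],"angular": [0,0,0]},{"gripper": -1,"xyz": [-1.0,0,3.5],"angular": [0,0,0]},{"gripper": -1,"xyz": [-1.1,0,4.2],"angular": [0,0,0]},{"gripper": -1,"xyz": [-1.1,0,4.7],"angular": [0,0,0]},{"gripper": -1,"xyz": [-1.1,0,4.7],"angular": [0,0,0]}]'

```text
clock: 14.25
position: [544.1, 98.2, 75.2]
ee_rot: [0.994, 0.111, -0.001, 0.0]
contact_force: [0.8, -0.1, -0.1]
gripper_width: 0.2
```

Run:
```python
from h import *
look()
```

```text
t 14.25 world [544.1  98.2  75.2] sampler [-84.1   2.   75.2] force(s) [ 0.8 -0.2 -0.1] w 0.2
tool axes in sampler (cols)
 [[ 1.     0.    -0.002]
 [ 0.    -1.    -0.   ]
 [-0.002  0.    -1.   ]]
joints [ 0.47  0.39 -0.34 -0.   -0.84  1.32]
finger lowest z [102.3 102.5 102.8 109.6]
lid angle 0.017 28053
lid angle 0.017 28038
```

Angle ≈ 0.017 rad. Finish gently until the stop shows in the force.

>>> move_arm --moves '[{"gripper": -1,"xyz": [0,0,0.1],"angular": [0,0,0]},{"gripper": -1,"xyz": [0,0,0.2],"angular": [0,0,0]},{"gripper": -1,"xyz": [0,0,0.3],"angular": [0,0,0]},{"gripper": -1,"xyz": [0,0,0.3],"angular": [0,0,0]}]'

```text
clock: 14.8
position: [544.6, 98.4, 72.9]
ee_rot: [0.994, 0.111, -0.0, 0.0]
contact_force: [-0.8, -0.5, 0.3]
gripper_width: -0.1
```

>>> move_arm --moves '[{"gripper": -1,"xyz": [0,0,0.1],"angular": [0,0,0]},{"gripper": -1,"xyz": [0,0,0.2],"angular": [0,0,0]},{"gripper": -1,"xyz": [0,0,0.2],"angular": [0,0,0]}]'

```text
clock: 15.18
position: [544.6, 98.4, 71.3]
ee_rot: [0.994, 0.111, -0.0, 0.0]
contact_force: [-2.3, 0.9, 3.9]
gripper_width: -0.1
```

>>> move_arm --moves '[{"gripper": -1,"xyz": [0,0,0.1],"angular": [0,0,0]},{"gripper": -1,"xyz": [0,0,0.1],"angular": [0,0,0]}]'

```text
clock: 15.42
position: [544.7, 98.4, 71.2]
ee_rot: [0.994, 0.111, 0.0, 0.0]
contact_force: [-4.1, 0.5, 9.8]
gripper_width: -0.2
```

>>> move_arm --moves '[{"gripper": -1,"xyz": [0,0,0.1],"angular": [0,0,0]},{"gripper": -1,"xyz": [0,0,0.1],"angular": [0,0,0]}]'

```text
clock: 15.68
position: [544.7, 98.4, 71.1]
ee_rot: [0.994, 0.111, 0.0, 0.0]
contact_force: [-6.2, -0.4, 14.6]
gripper_width: 0.2
```

Run:
```python
from h import *
look()
```

```text
t 15.68 world [544.7  98.4  71.1] sampler [-83.4   2.   71.1] force(s) [-6.2  0.9 14.6] w 0.2
tool axes in sampler (cols)
 [[ 1.     0.001  0.   ]
 [ 0.001 -1.    -0.001]
 [ 0.     0.001 -1.   ]]
joints [ 0.47  0.4  -0.34  0.   -0.83  1.32]
finger lowest z [ 98.8  99.1  99.6 105.5]
lid angle -0.001 28463
lid angle -0.001 28432
```

At the stop with 15 N and angle -0.001. Take the fingers straight up and check.

>>> move_arm --moves '[{"gripper": -1,"xyz": [0,0,-1],"angular": [0,0,0]},{"gripper": -1,"xyz": [0,0,-4],"angular": [0,0,0]},{"gripper": -1,"xyz": [0,0,-9],"angular": [0,0,0]},{"gripper": -1,"xyz": [-4,0,-14],"angular": [0,0,0]},{"gripper": -1,"xyz": [-8,0,-18],"angular": [0,0,0]},{"gripper": -1,"xyz": [-8,0,-18],"angular": [0,0,0]},{"gripper": -1,"xyz": [-8,0,-18],"angular": [0,0,0]}]'

```text
clock: 16.6
position: [466.7, 81.0, 248.6]
ee_rot: [0.994, 0.111, 0.0, -0.0]
contact_force: [0.6, -0.3, -0.1]
gripper_width: 0.2
```

Run:
```python
from h import *
look()
im,d=arm.get_image("scene"); cv2.imwrite("pics/s9.png",im); P=(world("scene",d)-ORI)@S
m=(P[...,2]>30)&(P[...,2]<66)&(abs(P[...,1])<90)&(P[...,0]<-80)&(P[...,0]>-130)&(im.min(2)>60); print("front pts",m.sum(),P[m][:,0].min() if m.any() else None)
im,d=arm.get_image("top"); P=(world("top",d)-ORI)@S
m=(abs(P[...,1])<90)&(P[...,0]<-80)&(P[...,0]>-140)&(im.min(2)>120)&(P[...,2]>30)&(P[...,2]<110); q=P[m]; print("foremost white x",np.percentile(q[:,0],[1,3,10]),"z",np.percentile(q[:,2],[2,50,98]))
```

```text
t 16.6 world [466.7  81.  248.6] sampler [-163.3    2.2  248.6] force(s) [ 0.5 -0.4 -0.1] w 0.2
tool axes in sampler (cols)
 [[ 1.     0.     0.   ]
 [ 0.    -1.     0.001]
 [ 0.    -0.001 -1.   ]]
joints [ 0.52  0.09 -0.27 -0.   -1.21  1.28]
finger lowest z [-2.9 -2.7 -2.4 -1.9]
lid angle -0.001 6100
lid angle 0.0 6088
front pts 0 None
foremost white x [-112.34299926 -111.70613355 -109.47822299] z [ 96.49479022 100.38192205 104.24138832]
```

View pics/s9.png

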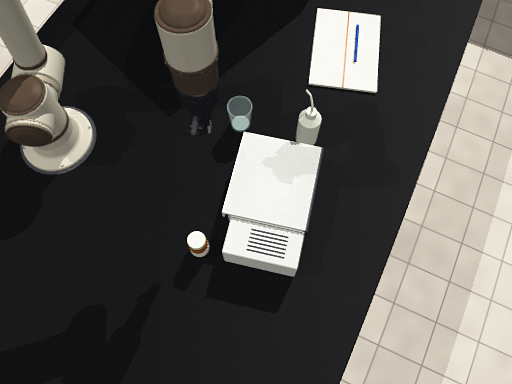

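The lid lies flat over the closed drawer. The beaker (240,113), jar (198,243) and bottle (308,125) are where they were at the start, and the arm is clear.

```bash
python3 -c "
from bench import arm
print(arm.job_done())"
```

```text
the job is handed in; nothing more can be done
None
```

I pushed the drawer home first, then lowered the lid until it was shut, backed the fingers away and handed the job in at about 16.7 s. No verdict is reported.

- **Drawer:** it reached a firm stop at about 12 N. After I backed off, its face measured x = -102.7 mm against -103 nominal. With the lid shut, the apron hides the drawer front from above, so I could not measure it again.
- **Lid:** it stopped at about 15 N. After the fingers left, its angle read -0.001 and 0.000 rad.
- **Surroundings:** the last picture shows the beaker, jar and bottle in their original places by eye, and the tool force is about zero. The fingers were never near the vials.

**Mismatch:** the real fingertips end about 30 mm behind the reported TCP. Because of this, the first push on the lid landed on its very edge and moved it only from about 1.07 to 0.98 rad. I measured the offset with the wrist camera, backed off and went in again with it corrected. It also means the drawer was pushed near the top of its front, at about 80 mm instead of 48 mm, without any problem.

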